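# Torque the lamp-foot bolt with the click wrench

## Task

Two upturned brass lamp feet sit in wooden cradles on the desk, each with a wrench on its centre bolt. Take the click wrench (thick round black grip, with a hinged breakaway joint just behind its head) and turn it clockwise, seen from above, until the bolt is tight and the joint trips, leaving the handle plainly bent; stop there rather than folding it on to its end stop, and let go. Leave the plain flat spanner on the other foot where it is.

Things in the scene. Friction and masses are not known exactly. Their poses are not given: they have to be found in the camera images.
- click_grip (a point): Middle of the click wrench's level round black grip (24 mm diameter, 110 mm long, 50 mm of it towards the head), on its centre line, 80 mm above the desk. x axis: along the handle, away from the bolt; z up. While the handle is straight the vertical bolt axis is 140 mm back along -x, the breakaway pin (vertical) 100 mm back. The handle points roughly to -y; turning sweeps its end towards the robot.
- bolt (a joint): Angle of the bolt with the wrench head, rad, growing clockwise from above. Starts between 0 and 0.45; turns with about 2 N at the grip point; tight against a hard stop at 0.8. It is at the centre of a brass lamp foot (130 mm across, top 48 mm above the desk) in a 160 mm square wooden cradle fixed to the desk. Bystanders under the handle's sweep are lower than 40 mm.
- breakaway (a joint): Angle of the click wrench's handle to its head at the breakaway pin, rad: 0 straight, growing clockwise from above. It stays straight until the bolt is tight and the push at the grip point reaches about 10 N; then it gives way, bends at about that same push, and stays bent as left. Tripped from 0.15 on; end stop at 0.6.
- spanner_end (a point): Outer end of the plain flat steel ring spanner on the bolt of the other, identical lamp foot: the middle of its 28 mm round eye, 165 mm from that foot's bolt axis and 61 mm above the desk. It turns if pushed, and is to be left alone. Which foot is on the left varies.

How it is judged:
By the outcome, as a careful person would: the job done as asked, in the order asked, and still so for the second after the job is handed in, with the robot touching nothing.
It also fails if it takes over 35 s, if anything falls off the work surface, if the arm or the gripper's body presses on something with over 40 N, if the wrist force passes 120 N, or if a joint passes its speed limit or range.

## Robot

A 7-joint arm with a two-finger parallel gripper is mounted at the origin on the work surface. World frame = base frame: x ahead of the robot, y to its left, z up, the work surface at z = 0. Lengths are in m, angles in degrees, forces in N, time in s.
With the tool pointing down it reaches from about 0.425 to 0.95 m from the base axis. Payload 4.7 kg.
Tool frame: the origin (TCP) lies at the very end of the fingers, on their centre line; the grasp point (between the pads) lies 19 mm behind it (manip.tcp_to_grasp is the distance from the TCP to the grasp point, in m); z points along the fingers, y is the line along which they close (so a half turn about z gives the same grasp; the last joint's range is limited). The gripper opens to 87 mm and grips with 3 to 60 N. Pads are 19 mm wide; open, the fingers measure 117 mm over their backs; the gripper's body (75 mm by 190 mm) begins 51 mm behind the grasp point.
Start: joints at [62.63, 26.849, -2.785, 87.806, 1.381, 65.374, -4.715], TCP at [0.293, -0.608, 0.223] pointing down, gripper open.
Joint ranges: [-148.3, 148.3], [-19.14, 114.17], [-79.39, 73.82], [5.75, 140.21], [-59.74, 239.74], [12.07, 113.84], [-152.46, 152.46]. Speed limits (degrees/s): [147.25, 147.25, 180, 180, 180, 180, 180].

## Interface

Orientations are given as [roll, pitch, yaw] about the fixed x, y, z axes, in that order (R = Rz(yaw) Ry(pitch) Rx(roll)).
In Python, from bench import manip gives the robot as it stands.
- The arm moves only by the tool step_arm, never from a script. Its argument "series" is a list of rows, each a list of 3 entries, a list of its own where there are three numbers: the closure, from 0 (fully open) to 1 (shut), then the shift along the tool's x, y, z in units of 40 mm (1.0 is 40 mm), then the turn, a rotation vector about the tool's x, y, z in rad. A call has 1 to 10 rows; each row shifts and turns the commanded pose from where the row before left it, along the tool's axes as they then stand; what a row does not reach is not made up. A row lasts 1/10 s, in which the tool goes at most 50 mm and 8.59 degrees, less where a joint would pass 70% of its speed; a pose out of reach is approached as far as the arm can. A call is refused whole if a number of a shift passes 1 or a number of a turn 0.15, either way. A call with a gripper value outside its range is refused whole. The fingers move at their own pace and stop on an object; "newtons" is the grip in N (left out, the last holds). Time passes only in rows, so rows that do not move let the fingers close. It gives the time, the measured TCP pose, the force, the opening and the grip force at its end, in the units of the state.
- manip.sense(): the state, without advancing time (a new reading comes with each control period).
- manip.camera(name): name is "side" or "top"; returns a dict with "pixels" (480x640x3 uint8, blue, green, red), "camera_matrix" (3x3 intrinsics, pixels), "extrinsics" (4x4, takes a point from world to camera coordinates). Camera axes: x right, y down, z forward; pixel columns grow to the right and rows downward; lengths in m; the calibration is good to about 2 mm. A picture is of the moment at which its call begins. There is no depth.
- manip.sign_off(): hands the job in; it is judged then, once.
The state is a dict: "time_s": time; "q": joint angles; "qd": joint speeds; "tau": joint torques, N m; "tcp_pos": TCP position; "tool_rot": TCP orientation; "wrist_force": force on the tool from outside, world axes, zero at the start; "moment": the same for the moment, N m; "opening": opening from 0.0 (shut) to 1.0 (fully open); "grip_force": force on a finger pad.
Only numpy, scipy, OpenCV 4.12 (cv2) and the standard library are available. Lean on these libraries where they do the work, as an engineer would, in place of code of your own. Each camera call takes 0.05 s, during which the arm holds its last target. There are 200 camera calls.

## Working session

There is one attempt and no reset: what is moved stays moved. The work goes in short steps, Python scripts to look and compute and a tool call to move; the robot and the scene stay as the last step left them, time stands still between calls to the robot, and variables do not carry over. Pictures are saved under pics/ and viewed, at most 10 in all, crops included, and the job is handed in when it is done.

Besides the shell and the picture viewer there is one more tool, called after "Emit:" by a JSON object that holds its "fn" and its "kwargs". step_arm: Moves the arm, as the interface text tells. Its arguments: {"type":"object","properties":{"series":{"type":"array"},"newtons":{"type":"number"}},"required":["series"]}

```bash
mkdir -p pics
python3 - <<'E'
from bench import manip
import cv2,numpy as np
for n in("top","side"):
    c=manip.camera(n);cv2.imwrite(f"pics/{n}0.png",c["pixels"]);np.savez(f"{n}0.npz",**c)
    E=c["extrinsics"];print(n,c["camera_matrix"].round(1).tolist(),(-E[:3,:3].T@E[:3,3]).round(3))
s=manip.sense();print(s["tcp_pos"],s["tool_rot"],s["wrist_force"],s["opening"],s["time_s"],manip.tcp_to_grasp)
E
```

```text
top [[546.8, 0.0, 320.7], [0.0, 546.8, 234.8], [0.0, 0.0, 1.0]] [ 0.398 -0.017  1.079]
side [[477.3, 0.0, 308.0], [0.0, 477.3, 240.9], [0.0, 0.0, 1.0]] [0.45  0.431 0.595]
[ 0.29264603 -0.60767535  0.22159588] [-1.79899369e+02  4.11330949e-03  2.57153541e+01] [-0.14588397  0.41466469 -0.42311836] 1.0005801195530761 0.1 0.0187
```

View pics/top0.png

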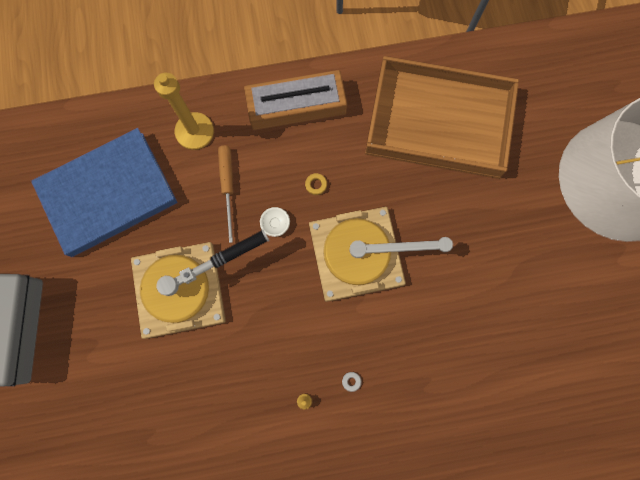

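View pics/side0.png

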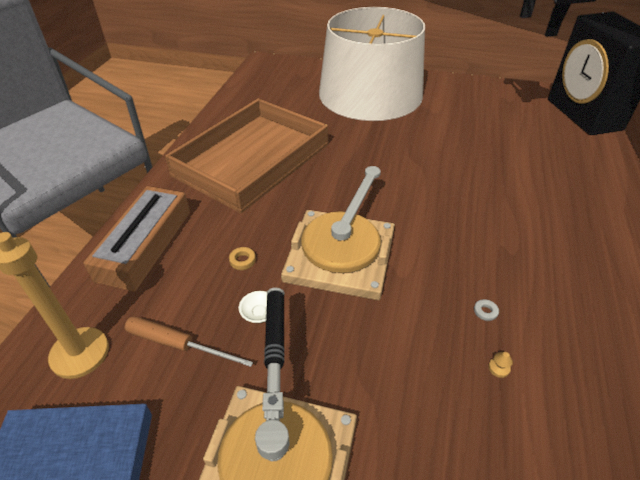

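The top view shows the click wrench with its bolt at about (167,286), pin at (187,275) and black grip from (215,260) to (266,237). The spanner's foot is at (358,250) and its eye at (445,244). The side view shows the same grip from (275,290) to (273,365).

```bash
cat > h.py <<'E'
import cv2,numpy as np
def ray(c,uv,z):
    K,E=c["camera_matrix"],c["extrinsics"];R,t=E[:3,:3],E[:3,3];o=-R.T@t
    d=R.T@np.linalg.solve(K,[uv[0],uv[1],1.]);return o+d*(z-o[2])/d[2]
def proj(c,p):
    q=c["camera_matrix"]@(c["extrinsics"][:3,:3]@p+c["extrinsics"][:3,3]);return q[:2]/q[2]
def grip(c,box):
    x0,y0,x1,y1=box;m=np.zeros((480,640),np.uint8)
    m[y0:y1,x0:x1]=(c["pixels"][y0:y1,x0:x1].max(2)<45)*255
    n,l,s,_=cv2.connectedComponentsWithStats(m);i=1+s[1:,4].argmax()
    return cv2.minAreaRect(np.argwhere(l==i)[:,::-1].astype(np.float32)),s[i]
E
python3 - <<'E'
from h import *
t=dict(np.load("top0.npz"));s=dict(np.load("side0.npz"))
for c,b in((t,(195,215,285,280)),(s,(250,275,300,375))):
    r,st=grip(c,b);print(r,st);bx=cv2.boxPoints(r)
    print(ray(c,r[0],.08).round(4));print([ray(c,p,.08).round(4)[:2].tolist() for p in bx])
print("bolt top",ray(t,(167,286),.075),"pin",ray(t,(187,275),.085),"side bolt",ray(s,(272,438),.075),"sidepin",ray(s,(273,400),.085))
print("spanner",ray(t,(358,249),.065),ray(t,(445,244),.061))
print("bowl",ray(t,(275,222),.03))
E
```

```text
((243.14266967773438, 246.27340698242188), (11.487054824829102, 44.868900299072266), 62.44719314575195) [221 232  45  30 504]
[0.6036 0.0988 0.08  ]
[[0.6012, 0.1414], [0.6269, 0.0627], [0.606, 0.0559], [0.5805, 0.1345]]
((274.5, 318.5), (55.0, 17.0), 90.0) [266 291  18  56 905]
[0.6052 0.0911 0.08  ]
[[0.6315, 0.0505], [0.6088, 0.0444], [0.5813, 0.1279], [0.6018, 0.1335]]
bolt top [0.5560272  0.24858208 0.075     ] pin [0.56798515 0.20738654 0.085     ] side bolt [0.55779026 0.23858627 0.075     ] sidepin [0.56879364 0.20122945 0.085     ]
spanner [ 0.56297203 -0.11163604  0.065     ] [ 0.54376552 -0.27567183  0.061     ]
bowl [0.65074604 0.0355449  0.03      ]
```

Emit:
{"fn": "step_arm", "kwargs": {"series": [[0.45,[0.735,-0.643,0],[0,0,0]],[0.45,[0.735,-0.643,0],[0,0,0]],[0.45,[0.735,-0.643,0],[0,0,0]],[0.45,[0.735,-0.643,0],[0,0,0]],[0.45,[0.735,-0.643,0],[0,0,0]],[0.45,[0.735,-0.643,0],[0,0,0]],[0.45,[0.735,-0.643,0],[0,0,0]],[0.45,[0.735,-0.643,0],[0,0,0]],[0.45,[0.735,-0.643,0],[0,0,0]],[0.45,[0.735,-0.643,0],[0,0,0]]]}}

```text
time_s: 1.1
tcp_pos: [0.4463, -0.2473, 0.2224]
tool_rot: [-180.0, 0.0, 25.7]
wrist_force: [0.4, -0.3, 0.4]
opening: 0.552
grip_force: 0.0
```

Emit:
{"fn": "step_arm", "kwargs": {"series": [[0.45,[0.735,-0.643,0],[0,0,0]],[0.45,[0.735,-0.643,0],[0,0,0]],[0.45,[0.735,-0.643,0],[0,0,0]],[0.45,[0.735,-0.643,0],[0,0,0]],[0.45,[0.735,-0.643,0],[0,0,0]],[0.45,[0.735,-0.643,0],[0,0,0]],[0.45,[0.735,-0.643,0],[0,0,0]],[0.45,[0.735,-0.643,0],[0,0,0]],[0.45,[0.735,-0.643,0],[0,0,0]],[0.45,[0.735,-0.643,0],[0,0,0]]]}}

```text
time_s: 2.1
tcp_pos: [0.5997, 0.1117, 0.2221]
tool_rot: [-180.0, 0.1, 25.7]
wrist_force: [-0.0, 0.0, 0.2]
opening: 0.55
grip_force: 0.0
```

Emit:
{"fn": "step_arm", "kwargs": {"series": [[0.45,[0,0,0],[0,0,-0.143]],[0.45,[0,0,0],[0,0,-0.143]],[0.45,[0,0,0],[0,0,-0.143]],[0.45,[0,0,0],[0,0,-0.143]],[0.45,[0,0,0],[0,0,-0.143]],[0.45,[0,0,0],[0,0,-0.143]],[0.45,[0,0,0],[0,0,-0.143]],[0.45,[0,0,0],[0,0,-0.143]],[0.45,[0,0,0],[0,0,-0.143]],[0.45,[0,0,0],[0,0,-0.143]]]}}

```text
time_s: 3.1
tcp_pos: [0.5992, 0.1102, 0.2221]
tool_rot: [-179.9, 0.0, 108.0]
wrist_force: [-0.3, -0.3, 0.3]
opening: 0.548
grip_force: 0.0
```

Emit:
{"fn": "step_arm", "kwargs": {"series": [[0.45,[0,0,0.5],[0,0,0]],[0.45,[0,0,0.5],[0,0,0]],[0.45,[0,0,0.5],[0,0,0]],[0.45,[0,0,0.5],[0,0,0]],[0.45,[0,0,0.5],[0,0,0]],[0.45,[0,0,0.5],[0,0,0]]]}}

```text
time_s: 3.7
tcp_pos: [0.5992, 0.1101, 0.1013]
tool_rot: [-180.0, 0.0, 107.6]
wrist_force: [0.4, 0.2, -0.2]
opening: 0.544
grip_force: 0.0
```

Run:
```python
from bench import manip
import cv2
a=manip.camera("top")["pixels"][140:360,80:400];b=manip.camera("side")["pixels"][150:480,120:440]
cv2.imwrite("pics/a1.png",cv2.hconcat([cv2.resize(a,(400,275)),cv2.resize(b,(400,275),)]))
```

```text
(no output)
```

View pics/a1.png

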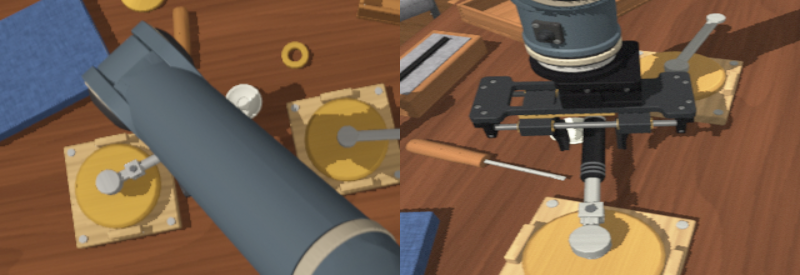

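The top view is mostly blocked by the arm. In the side view the fingers straddle the black grip, at about (592,140) in the composite picture, so I'm lowering and starting the sweep.

Emit:
{"fn": "step_arm", "kwargs": {"series": [[0.45,[0,0,0.4],[0,0,0]],[0.45,[0,0,0.4],[0,0,0]],[0.45,[0,0,0.25],[0,0,0]],[0.45,[0,0,0],[0,0,0]]]}}

```text
time_s: 4.2
tcp_pos: [0.5983, 0.11, 0.0587]
tool_rot: [-179.8, -0.0, 107.7]
wrist_force: [-1.7, -0.2, -0.0]
opening: 0.553
grip_force: 0.0
```

Emit:
{"fn": "step_arm", "kwargs": {"series": [[0.45,[0.004,-0.175,0],[0,0,0.05]],[0.45,[0.004,-0.175,0],[0,0,0.05]],[0.45,[0.004,-0.175,0],[0,0,0.05]],[0.45,[0,0,0],[0,0,0]]]}}

```text
time_s: 4.6
tcp_pos: [0.579, 0.1056, 0.0612]
tool_rot: [179.9, 0.0, 99.1]
wrist_force: [0.6, 0.5, 0.3]
opening: 0.551
grip_force: 0.0
```

Emit:
{"fn": "step_arm", "kwargs": {"series": [[0.45,[0.004,-0.175,0],[0,0,0.05]],[0.45,[0.004,-0.175,0],[0,0,0.05]],[0.45,[0.004,-0.175,0],[0,0,0.05]]]}}

```text
time_s: 4.9
tcp_pos: [0.5596, 0.1039, 0.0612]
tool_rot: [179.8, -0.0, 90.4]
wrist_force: [2.0, -0.2, 0.6]
opening: 0.551
grip_force: 1.0
```

Emit:
{"fn": "step_arm", "kwargs": {"series": [[0.45,[0.004,-0.175,0],[0,0,0.05]],[0.45,[0.004,-0.175,0],[0,0,0.05]],[0.45,[0.003,-0.14,0],[0,0,0.04]]]}}

```text
time_s: 5.2
tcp_pos: [0.5398, 0.1047, 0.0612]
tool_rot: [179.9, -0.0, 82.4]
wrist_force: [0.9, -1.4, -0.3]
opening: 0.55
grip_force: 1.0
```

Emit:
{"fn": "step_arm", "kwargs": {"series": [[0.45,[0.003,-0.14,0],[0,0,0.04]],[0.45,[0.003,-0.14,0],[0,0,0.04]]]}}

```text
time_s: 5.4
tcp_pos: [0.529, 0.1063, 0.0612]
tool_rot: [179.9, -0.0, 77.8]
wrist_force: [1.6, -1.2, 0.3]
opening: 0.552
grip_force: 1.0
```

Emit:
{"fn": "step_arm", "kwargs": {"series": [[0.45,[0.003,-0.14,0],[0,0,0.04]],[0.45,[0.003,-0.14,0],[0,0,0.04]]]}}

```text
time_s: 5.6
tcp_pos: [0.518, 0.109, 0.0612]
tool_rot: [179.9, 0.0, 73.2]
wrist_force: [1.9, -1.7, -0.2]
opening: 0.551
grip_force: 1.0
```

Emit:
{"fn": "step_arm", "kwargs": {"series": [[0.45,[0.003,-0.14,0],[0,0,0.04]],[0.45,[0.003,-0.14,0],[0,0,0.04]]]}}

```text
time_s: 5.8
tcp_pos: [0.5085, 0.1124, 0.0613]
tool_rot: [179.7, -0.0, 68.6]
wrist_force: [8.5, -4.9, -1.8]
opening: 0.551
grip_force: 4.8
```

Emit:
{"fn": "step_arm", "kwargs": {"series": [[0.45,[0.002,-0.1,0],[0,0,0.04]],[0.45,[0.002,-0.1,0],[0,0,0.04]]]}}

```text
time_s: 6.0
tcp_pos: [0.5036, 0.115, 0.0617]
tool_rot: [179.5, -0.2, 64.0]
wrist_force: [8.8, -4.9, -3.0]
opening: 0.548
grip_force: 4.8
```

Emit:
{"fn": "step_arm", "kwargs": {"series": [[0.45,[0.002,-0.1,0],[0,0,0.04]],[0.45,[0.002,-0.1,0],[0,0,0.04]],[0.45,[0.002,-0.1,0],[0,0,0.04]]]}}

```text
time_s: 6.3
tcp_pos: [0.493, 0.1207, 0.0616]
tool_rot: [179.6, -0.2, 57.1]
wrist_force: [7.9, -4.2, -3.4]
opening: 0.551
grip_force: 4.8
```

Run:
```python
from bench import manip
import cv2
a=manip.camera("top")["pixels"][200:400,100:400];b=manip.camera("side")["pixels"][240:480,180:480]
cv2.imwrite("pics/a2.png",cv2.hconcat([cv2.resize(a,(400,320)),cv2.resize(b,(400,320),)]))
```

```text
(no output)
```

View pics/a2.png

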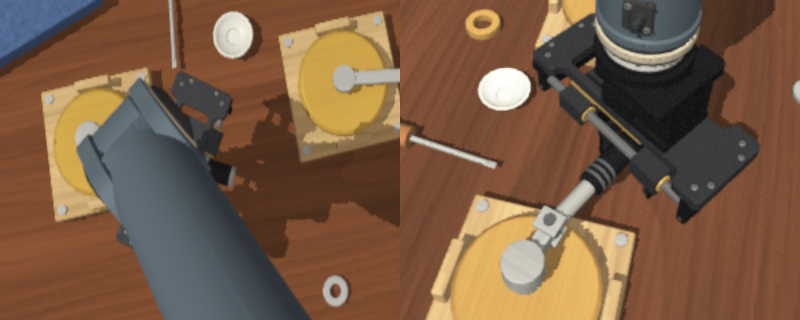

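The side view shows the bolt at (522,265), the pin at (550,222) and the rings at (598,172). The joint has begun to bend, so I'm going somewhat further.

Emit:
{"fn": "step_arm", "kwargs": {"series": [[0.45,[0.002,-0.1,0],[0,0,0.04]],[0.45,[0.002,-0.1,0],[0,0,0.04]],[0.45,[0.002,-0.1,0],[0,0,0.04]],[0.45,[0.002,-0.1,0],[0,0,0.04]]]}}

```text
time_s: 6.8
tcp_pos: [0.4799, 0.1302, 0.0615]
tool_rot: [179.7, -0.2, 47.9]
wrist_force: [7.6, -5.1, -3.1]
opening: 0.549
grip_force: 4.7
```

Run:
```python
from bench import manip
import cv2,numpy as np
from h import *
c=manip.camera("side");np.savez("side3.npz",**c)
cv2.imwrite("pics/a3.png",cv2.resize(c["pixels"][330:480,200:400],(800,600),interpolation=cv2.INTER_CUBIC))
```

```text
(no output)
```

View pics/a3.png

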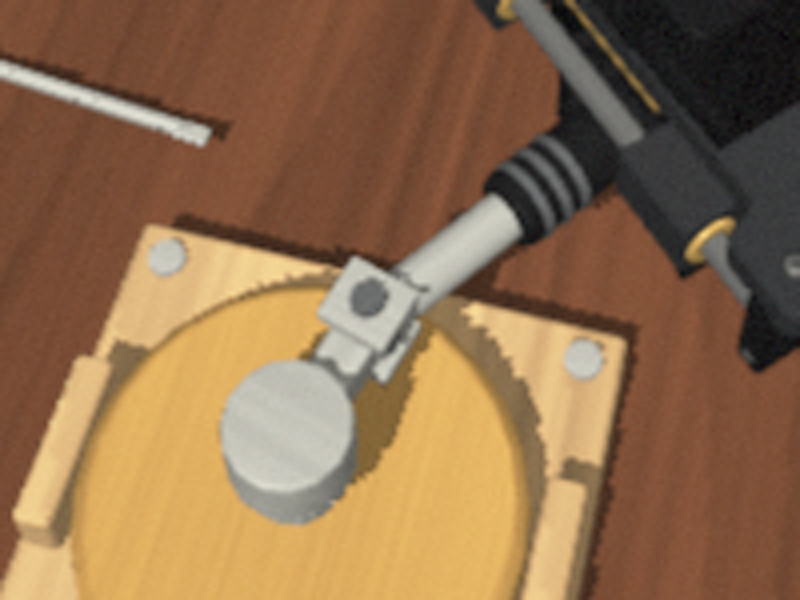

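The side view shows the joint plainly bent: the head's line runs (288,428)→(370,297) and the handle's runs (370,297)→(540,190). Now I'm opening the fingers, which backs the pushing finger off, and then rising.

Emit:
{"fn": "step_arm", "kwargs": {"series": [[0.25,[0,0.1,0],[0,0,0]],[0.25,[0,0.1,0],[0,0,0]],[0.25,[0,0,0],[0,0,0]],[0.25,[0,0,0],[0,0,0]],[0.25,[0,0,0],[0,0,0]]]}}

```text
time_s: 7.35
tcp_pos: [0.4813, 0.127, 0.0605]
tool_rot: [-180.0, 0.0, 48.1]
wrist_force: [0.3, -0.0, -0.9]
opening: 0.742
grip_force: 0.0
```

Run:
```python
from h import *
c=dict(np.load("side3.npz"))
a,b,d=[ray(c,p,z) for p,z in(((272,437),.075),((292.5,404.3),.088),((335,377.5),.088))]
A=lambda v:np.arctan2(v[1],v[0]);print(a,b,d,A(b-a)-A(d-b))
```

```text
[0.55814949 0.23755251 0.075     ] [0.5453816  0.20155694 0.088     ] [0.50749494 0.15691654 0.088     ] 0.36288121097085146
```

Emit:
{"fn": "step_arm", "kwargs": {"series": [[0.25,[0,0,-0.3],[0,0,0]],[0.25,[0,0,-0.5],[0,0,0]],[0.25,[0,0,-0.7],[0,0,0]],[0.25,[0,0,-0.8],[0,0,0]],[0.25,[0,0,-0.8],[0,0,0]],[0.25,[0,0,-0.8],[0,0,0]],[0.25,[-0.8,0,0],[0,0,0]],[0.25,[-0.8,0,0],[0,0,0]],[0.25,[-0.8,0,0],[0,0,0]],[0.25,[-0.8,0,0],[0,0,0]]]}}

```text
time_s: 8.35
tcp_pos: [0.395, 0.0311, 0.2173]
tool_rot: [180.0, -0.0, 48.1]
wrist_force: [-0.6, -0.2, 0.6]
opening: 0.748
grip_force: 0.0
```

Emit:
{"fn": "step_arm", "kwargs": {"series": [[0.25,[0,-0.6,0],[0,0,0]],[0.25,[0,0,0],[0,0,0]],[0.25,[0,0,0],[0,0,0]]]}}

```text
time_s: 8.65
tcp_pos: [0.3785, 0.0479, 0.2174]
tool_rot: [179.9, -0.1, 48.1]
wrist_force: [1.0, -0.2, 0.3]
opening: 0.751
grip_force: 0.0
```

Run:
```python
from bench import manip
import cv2
a=manip.camera("top")["pixels"][140:440,80:480];b=manip.camera("side")["pixels"][180:480,120:520]
cv2.imwrite("pics/a4.png",cv2.hconcat([a,b]))
```

```text
(no output)
```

View pics/a4.png

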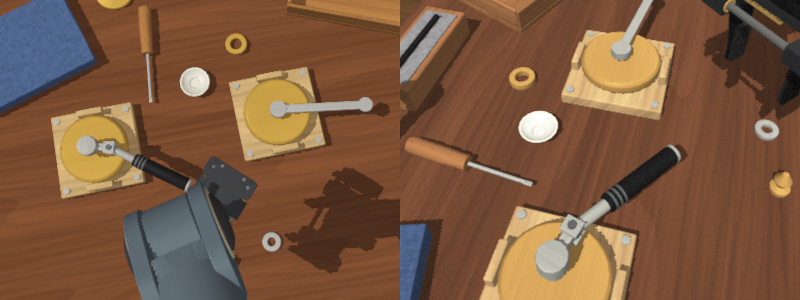

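The top view shows the handle bent at the pin (108,146) and running to (190,185), with the gripper clear. The spanner's eye is still at (445,244) in full-image pixels.

```bash
python3 -c "
from bench import manip
print(manip.sign_off())"
```

```text
the job is handed in; nothing more can be done
None
```

The job is handed in: the click wrench turned its bolt clockwise until tight and the joint tripped, leaving the handle bent about 0.36 rad (end stop 0.6), with the gripper clear and the spanner where it was.

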